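Put the right lid on each moisture dish

TASK

The four open steel dishes on the dark oven tray are back from the drying oven and must be covered before they are weighed: take the lids from the rubber mat by their knobs, one after another, and put each on the dish whose size it fits, so that it lies flat on the rim with its step inside the dish. Set the lids down gently without dropping them, leave the dishes standing where they are on the tray, and do not disturb the dish that is already covered or the spoon.

Things in the scene. Friction and masses are not known exactly. Their poses are not given: they have to be found in the camera images.
- dish_a: the smallest of the four open dishes on the oven tray: round, straight-sided, stainless steel, empty, 42 mm outside diameter, 38 mm inside, 30 mm high, wall 2 mm; loose. Origin at the centre of its underside, z up; rim 30 mm above the origin.
- lid_a_knob (a point): middle of the knob of the smallest loose lid on the rubber mat, the lid of dish_a: steel disc 52 mm across, 3 mm thick, under it a round step 25 mm across, 6 mm deep, that drops inside the dish; upright black knob 18 mm across, 24 mm high. z up; point 12 mm below the knob's top, 12 mm above the disc, 21 mm above the step's bottom (on which the lid lies). Lid home: 45 mm above the dish's origin.
- dish_b: the second smallest of the four open dishes on the oven tray: round, straight-sided, stainless steel, empty, 56 mm outside diameter, 52 mm inside, 30 mm high, wall 2 mm; loose. Origin at the centre of its underside, z up; rim 30 mm above the origin.
- lid_b_knob (a point): middle of the knob of the second smallest loose lid on the rubber mat, the lid of dish_b: steel disc 66 mm across, 3 mm thick, under it a round step 39 mm across, 6 mm deep, that drops inside the dish; upright black knob 18 mm across, 24 mm high. z up; point 12 mm below the knob's top, 12 mm above the disc, 21 mm above the step's bottom (on which the lid lies). Lid home: 45 mm above the dish's origin.
- dish_c: the second largest of the four open dishes on the oven tray: round, straight-sided, stainless steel, empty, 70 mm outside diameter, 66 mm inside, 30 mm high, wall 2 mm; loose. Origin at the centre of its underside, z up; rim 30 mm above the origin.
- lid_c_knob (a point): middle of the knob of the second largest loose lid on the rubber mat, the lid of dish_c: steel disc 80 mm across, 3 mm thick, under it a round step 53 mm across, 6 mm deep, that drops inside the dish; upright black knob 18 mm across, 24 mm high. z up; point 12 mm below the knob's top, 12 mm above the disc, 21 mm above the step's bottom (on which the lid lies). Lid home: 45 mm above the dish's origin.
- dish_d: the largest of the four open dishes on the oven tray: round, straight-sided, stainless steel, empty, 84 mm outside diameter, 80 mm inside, 30 mm high, wall 2 mm; loose. Origin at the centre of its underside, z up; rim 30 mm above the origin.
- lid_d_knob (a point): middle of the knob of the largest loose lid on the rubber mat, the lid of dish_d: steel disc 94 mm across, 3 mm thick, under it a round step 67 mm across, 6 mm deep, that drops inside the dish; upright black knob 18 mm across, 24 mm high. z up; point 12 mm below the knob's top, 12 mm above the disc, 21 mm above the step's bottom (on which the lid lies). Lid home: 45 mm above the dish's origin.
- covered: a fifth dish of the same make, 70 mm in diameter, standing on the bench beyond the tray and mat with its lid already on (80 mm disc, 57 mm high in all with the black knob); stays as it is. Origin at the centre of its underside.
- spoon: a steel sampling spoon, 170 mm long, lying on the bench beyond the tray and mat; stays where it is. Origin under its middle, x along its length.
There are look-alikes about, which are no part of the job. Leave any brown, pink or purple look-alike of the part that bears lid_a_knob alone.

How it is judged (in metres and radians):
At the end, for the whole second after the job is handed in: Each of the four dishes stands upright within 30 mm of where it stood and carries its own lid: centred within 9.5 mm, down on the rim within 3 mm of its height when home, level within 0.08 rad, at rest and released (horizontal distance between lid_a_knob and dish_a below 0.0095 m and z of lid_a_knob in the frame of dish_a between 0.042 and 0.048 m and angle between each of lid_a_knob, dish_a, lid_b_knob, dish_b, lid_c_knob, dish_c, lid_d_knob, dish_d's own z axis and vertical below 0.08 rad and linear speed of each of lid_a, lid_b, lid_c, lid_d below 0.02 m/s and distance of each of dish_a, dish_b, dish_c, dish_d from where it was at the start of the episode below 0.03 m and horizontal distance between lid_b_knob and dish_b below 0.0095 m and z of lid_b_knob in the frame of dish_b between 0.042 and 0.048 m and horizontal distance between lid_c_knob and dish_c below 0.0095 m and z of lid_c_knob in the frame of dish_c between 0.042 and 0.048 m and horizontal distance between lid_d_knob and dish_d below 0.0095 m and z of lid_d_knob in the frame of dish_d between 0.042 and 0.048 m); the robot touches nothing.
It fails at once if a dish is pushed more than 30 mm from its place or tipped over ((distance of dish_a from where it was at the start of the episode above 0.03 m or angle between dish_a's own z axis and vertical above 0.5 rad) or (distance of dish_b from where it was at the start of the episode above 0.03 m or angle between dish_b's own z axis and vertical above 0.5 rad) or (distance of dish_c from where it was at the start of the episode above 0.03 m or angle between dish_c's own z axis and vertical above 0.5 rad) or (distance of dish_d from where it was at the start of the episode above 0.03 m or angle between dish_d's own z axis and vertical above 0.5 rad)).
It fails at once if a lid is dropped (falls freely by more than about 20 mm) ((linear speed of lid_a above 0.65 m/s and contact force between lid_a and the fingers below 0.02 N) or (linear speed of lid_b above 0.65 m/s and contact force between lid_b and the fingers below 0.02 N) or (linear speed of lid_c above 0.65 m/s and contact force between lid_c and the fingers below 0.02 N) or (linear speed of lid_d above 0.65 m/s and contact force between lid_d and the fingers below 0.02 N)).
It fails at once if the dish that is already covered is moved by more than 20 mm (distance of covered from where it was at the start of the episode above 0.02 m).
It fails at once if the spoon is moved by more than 20 mm (distance of spoon from where it was at the start of the episode above 0.02 m).
It also fails if it takes over 102 s, if anything falls off the work surface, if the arm or the gripper's body presses on something with over 40 N, if the wrist force passes 120 N, or if a joint passes its speed limit or range.

ROBOT

A 6-joint arm with a two-finger parallel gripper is mounted at the origin on the work surface. World frame = base frame: x ahead of the robot, y to its left, z up, the work surface at z = 0. Lengths are in mm, angles in rad, forces in N, time in s.
With the tool pointing down it reaches from about 300 to 775 mm from the base axis. Payload 14.6 kg.
Tool frame: the origin (TCP) lies on the centre line of the jaws, within the pads' length; the fingertips stand 19 mm ahead of it and the grasp point (between the pads) is the TCP (bot.tip_reach is the distance from the TCP to the fingertips, in mm); y points along the fingers, x is the direction in which the jaws open and shut, and the axes are right-handed (so a half turn about y gives the same grasp; the last joint's range is limited). The gripper opens to 85 mm and grips with 20 to 120 N. Pads are 22 mm wide; open, the fingers measure 114 mm over their backs; the gripper's body (76 mm by 85 mm) begins 54 mm behind the grasp point. The pads swing forward as they close: fully open they stand 13 mm farther back than shut.
Start: joints at [1.073, 0.3, 1.521, -0, 1.321, -0.067], TCP at [229.675, 499.739, 250.281] pointing down, gripper open.
Joint ranges: [-3.03, 3.03], [-0.79, 2.21], [0.23, 2.52], [-1.04, 4.18], [0, 3.07], [-2.55, 2.55]. Speed limits (rad/s): [2.22, 2.22, 2.57, 3.14, 3.14, 3.14].

INTERFACE

Orientations are given as a unit quaternion [w, x, y, z].
In Python, from rig import bot gives the robot as it stands. Calls block until the motion is done:
- bot.move_to(position, orientation): joint-space move of the TCP to a pose.
- bot.servo_line(position, attitude=None, speed=150, until_force=None): straight line of the TCP; attitude=None keeps the orientation; speed is the mean speed in mm/s. With until_force (N) it stops when the force on the tool has changed by that much, and returns True; else False.
- bot.move_joints(angles): joint-space move.
- bot.move_gripper(opening, grip_force=None): finger opening in mm; grip_force is the grip in N (None keeps the last); returns when the fingers have stopped.
- bot.dwell(seconds).
- bot.ik(position, orientation): joint angles nearest the present ones, or None.
- bot.read_state(): the state.
- bot.read_camera(name): name is "side" or "top" or "wrist"; returns a dict with "image" (400x640x3 uint8, blue, green, red), "depth" (400x640 float32, mm along the optical axis (not along the pixel's ray), 0 where there is no reading), "fovy" (degrees; the focal length in pixels is half the picture's height over the tangent of half this angle, whatever the lens; pixels are square), "cx", "cy" (the principal point, pixels), "eye" and "attitude" of the camera in the world; the wrist camera has in their place "mount" (4x4, takes a point from camera to tool coordinates, whose origin is the TCP and whose axes are the tool frame's). Camera axes: x right, y down, z forward; pixel columns grow to the right and rows downward; lengths in mm; the calibration is good to about 2 mm. A picture is of the moment at which its call begins: read the wrist's pose just before it.
A pose or a line that the arm cannot do raises bot.MotionError and nothing moves.
- bot.finish_job(): hands the job in, once; it reports no verdict.
The state is a dict: "clock": time; "joint_positions": joint angles; "qvel": joint speeds; "effort": joint torques, N m; "ee_pos": TCP position; "tool_rot": TCP orientation; "ft_force": force on the tool from outside, world axes, zero at the start; "moment": the same for the moment, N m; "grip_width": finger opening in mm.
Only numpy, scipy, OpenCV 4.12 (cv2) and the standard library are available. Lean on these libraries where they do the work, as an engineer would, in place of code of your own. Each camera call takes 0.05 s, during which the arm holds its last target.

## Working session

There is one attempt and no reset: what is moved stays moved. The work goes in short steps, each a Python script; the robot and the scene stay as the last script left them, time stands still between calls to the robot, and variables do not carry over. Pictures are saved under pics/ and viewed, and the job is handed in when it is done.

```bash
mkdir -p pics; ls; python3 - <<'E'
from rig import bot
import cv2,numpy as np
s=bot.read_state(); print({k:np.round(v,3) for k,v in s.items()})
for n in ["top","side","wrist"]:
    c=bot.read_camera(n); cv2.imwrite(f"pics/{n}0.png",c["image"]); np.save(f"pics/{n}0.npy",c["depth"])
    print(n,{k:np.round(v,4).tolist() for k,v in c.items() if k not in("image","depth")})
E
```

```text
pics
{'clock': np.float64(0.0), 'joint_positions': array([ 1.073,  0.3  ,  1.522, -0.   ,  1.321, -0.067]), 'qvel': array([-0.001,  0.001, -0.001,  0.001,  0.002, -0.001]), 'effort': array([ 2.0000e-03, -5.4349e+01, -3.6179e+01,  0.0000e+00,  4.0000e-03,
       -0.0000e+00]), 'ee_pos': array([229.606, 499.554, 249.724]), 'tool_rot': array([-0.595,  0.596,  0.381, -0.382]), 'ft_force': array([ 0.51 ,  0.306, -0.081]), 'moment': array([-0.011, -0.005, -0.023]), 'grip_width': np.float64(85.55)}
top {'fovy': 56.9212, 'cx': 320.1584, 'cy': 198.6756, 'eye': [483.4305, 63.3597, 889.0571], 'attitude': [0.0522, -0.6963, 0.7142, -0.0488]}
side {'fovy': 42.0847, 'cx': 319.3348, 'cy': 207.5751, 'eye': [275.7, -1002.6004, 1086.3083], 'attitude': [-0.3936, 0.9065, -0.1398, 0.0614]}
wrist {'fovy': 58.0203, 'cx': 315.3477, 'cy': 198.1658, 'mount': [[1.0, 0.0006, -0.0, -0.5516], [0.0002, -0.2985, 0.9544, -123.4708], [0.0006, -0.9544, -0.2985, 75.3099], [0.0, 0.0, 0.0, 1.0]]}
```

View pics/top0.png

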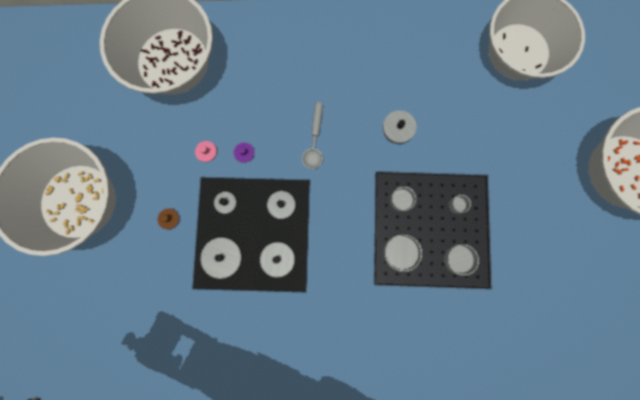

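View pics/side0.png

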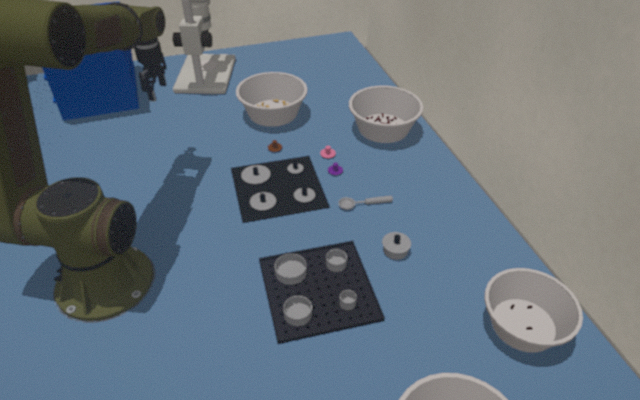

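```bash
cat > h.py <<'E'
from rig import bot
import cv2,numpy as np
from scipy.spatial.transform import Rotation as R
def RQ(q): return R.from_quat([q[1],q[2],q[3],q[0]]).as_matrix()
def pose(c):
    if "eye" in c: return RQ(c["attitude"]),np.array(c["eye"])
    s=c["st"]; Rt=RQ(s["tool_rot"]); M=np.array(c["mount"])
    return Rt@M[:3,:3], Rt@M[:3,3]+np.array(s["ee_pos"])
def cam(n):
    s=bot.read_state(); c=bot.read_camera(n); c["st"]=s; return c
def f(c): return c["image"].shape[0]/2/np.tan(np.radians(c["fovy"]/2))
def ray(c,uv):
    Rm,e=pose(c); uv=np.atleast_2d(uv).astype(float)
    d=np.c_[(uv[:,0]-c["cx"])/f(c),(uv[:,1]-c["cy"])/f(c),np.ones(len(uv))]
    return e,d@Rm.T
def onz(c,uv,z):
    e,d=ray(c,uv); return e+d*((z-e[2])/d[:,2])[:,None]
def proj(c,P):
    Rm,e=pose(c); q=(np.atleast_2d(P)-e)@Rm; return np.c_[q[:,0]/q[:,2]*f(c)+c["cx"],q[:,1]/q[:,2]*f(c)+c["cy"]]
def cloud(c):
    v,u=np.mgrid[:400,:640]; Rm,e=pose(c); d=c["depth"]
    return e+np.stack([(u-c["cx"])/f(c)*d,(v-c["cy"])/f(c)*d,d],-1)@Rm.T
E
python3 - <<'E'
from h import *
for n in["top","side"]:
    c=cam(n); P=cloud(c); print(n,"tcp px",proj(c,c["st"]["ee_pos"]))
    pts={"top":dict(bench=[(340,260),(340,320),(250,120),(420,330)],mat=[(250,230),(205,190),(300,285)],tray=[(385,280),(480,280),(435,180)],lids=[(225,202),(281,204),(220,258),(277,259)],inn=[(404,200),(460,205),(403,254),(462,261)],misc=[(400,125),(168,218),(244,152),(206,151),(312,160)]),
    "side":dict(bench=[(200,250),(240,260)],mat=[(280,190)],tray=[(300,330)])}[n]
    for k,l in pts.items():
        for u,v in l: print(k,(u,v),P[v,u].round(0),c["depth"][v,u].round(0),onz(c,(u,v),0)[0].round(0))
c=cam("top"); im=c["image"]
cv2.imwrite("pics/t_mat.png",cv2.resize(im[130:300,150:325],None,fx=4,fy=4)[:600,:800][:600]); cv2.imwrite("pics/t_tray.png",cv2.resize(im[160:300,360:500],None,fx=4,fy=4))
E
```

```text
top tcp px [[ 57.50201765 416.78602764]]
bench (340, 260) [463.  23.   0.] 877.0 [463.  23.   0.]
bench (340, 320) [326.  27.   0.] 857.0 [326.  27.   0.]
bench (250, 120) [815. 237.   1.] 927.0 [816. 237.   0.]
bench (420, 330) [ 299. -157.   -0.] 853.0 [ 299. -157.    0.]
mat (250, 230) [540. 236.   2.] 887.0 [540. 237.   0.]
mat (205, 190) [640. 346.   4.] 899.0 [640. 347.   0.]
mat (300, 285) [408. 118.   4.] 866.0 [407. 119.   0.]
tray (385, 280) [414. -82.   3.] 867.0 [414. -82.   0.]
tray (480, 280) [ 409. -303.    6.] 863.0 [ 408. -305.    0.]
tray (435, 180) [ 650. -215.    3.] 900.0 [ 650. -216.    0.]
lids (225, 202) [604. 288.  38.] 861.0 [609. 298.   0.]
lids (281, 204) [596. 158.  35.] 861.0 [601. 162.   0.]
lids (220, 258) [475. 298.  36.] 844.0 [475. 308.   0.]
lids (277, 259) [470. 168.  35.] 844.0 [469. 172.   0.]
inn (404, 200) [ 602. -136.    8.] 888.0 [ 603. -138.    0.]
inn (460, 205) [ 586. -269.    8.] 886.0 [ 587. -272.    0.]
inn (403, 254) [ 473. -126.    7.] 871.0 [ 473. -128.    0.]
inn (462, 261) [ 454. -265.    5.] 870.0 [ 454. -266.    0.]
misc (400, 125) [ 772. -125.   58.] 864.0 [ 793. -138.    0.]
misc (168, 218) [571. 424.  28.] 866.0 [574. 436.   0.]
misc (244, 152) [725. 246.  29.] 886.0 [733. 252.   0.]
misc (206, 151) [732. 339.  24.] 893.0 [739. 347.   0.]
misc (312, 160) [708.  84.   1.] 911.0 [709.  84.   0.]
side tcp px [[158.1343695   91.99403348]]
bench (200, 250) [255.  39.   1.] 1462.0 [255.  40.   0.]
bench (240, 260) [355. -31.   1.] 1435.0 [355. -31.   0.]
mat (280, 190) [531. 209.  11.] 1634.0 [534. 221.   0.]
tray (300, 330) [ 449. -302.    7.] 1263.0 [ 451. -298.    0.]
```

View pics/t_tray.png

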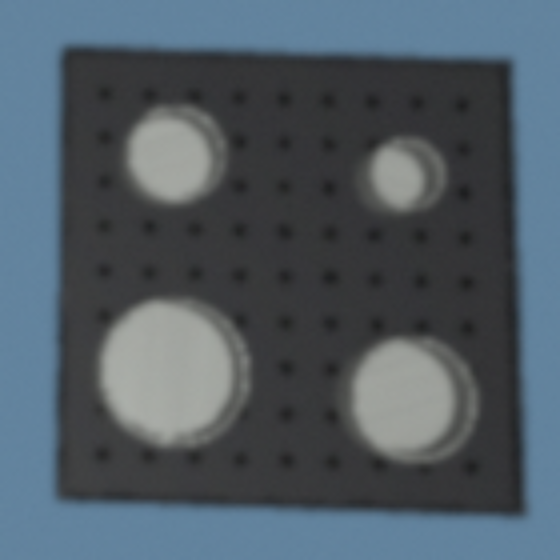

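View pics/t_mat.png

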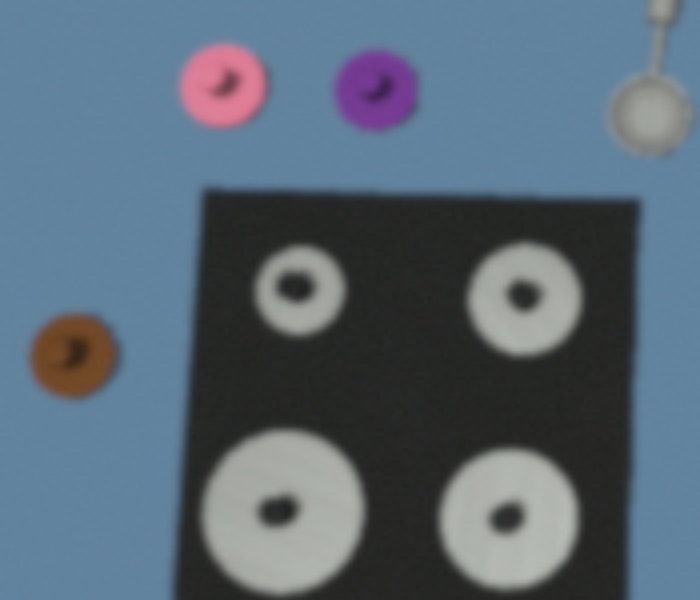

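View pics/wrist0.png

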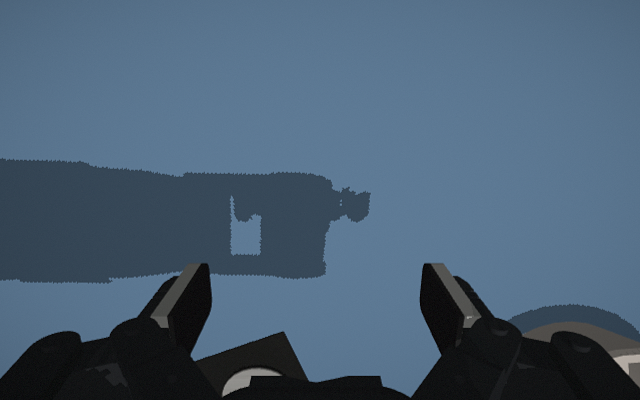

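```bash
cat >> h.py <<'E'
def Q(psi):
    c,s=np.cos(psi),np.sin(psi)
    M=np.array([[s,0,c],[-c,0,s],[0,-1,0]],float); q=R.from_matrix(M).as_quat(); return [q[3],q[0],q[1],q[2]]
E
python3 - <<'E'
from h import *
s=bot.read_state(); print(RQ(s["tool_rot"]).round(3), bot.tip_reach)
for nm,p in dict(mat=[530,232,290],tray=[530,-203,290]).items():
    for psi in (0,np.arctan2(p[1],p[0])):
        j=bot.ik(p,Q(psi)); print(nm,psi,None if j is None else np.round(j,2))
p=[530,232,290]; bot.move_to(p,Q(0)); 
import pickle
c=cam("wrist"); pickle.dump(c,open("pics/wm.pkl","wb")); cv2.imwrite("pics/wm.png",c["image"])
bot.move_to([530,-203,290],Q(0))
c=cam("wrist"); pickle.dump(c,open("pics/wt.pkl","wb")); cv2.imwrite("pics/wt.png",c["image"])
s=bot.read_state(); print(s["clock"],s["ee_pos"],s["tool_rot"],Q(0))
E
```

```text
[[ 0.418 -0.    -0.909]
 [ 0.909 -0.     0.418]
 [-0.    -1.    -0.   ]] 19.0
mat 0 [ 0.35  0.34  1.38 -0.    1.42  1.92]
mat 0.412608383004145 [ 0.35  0.34  1.38 -0.    1.42  1.51]
tray 0 [-0.43  0.31  1.41 -0.    1.42  1.14]
tray -0.36578231036469677 [-0.43  0.31  1.41 -0.    1.42  1.51]
3.7333 [ 530.37425827 -202.04902996  290.03047042] [ 0.50038549 -0.50029961  0.49965489 -0.49965953] [np.float64(-0.5), np.float64(0.5), np.float64(-0.5), np.float64(0.5)]
```

View pics/wm.png

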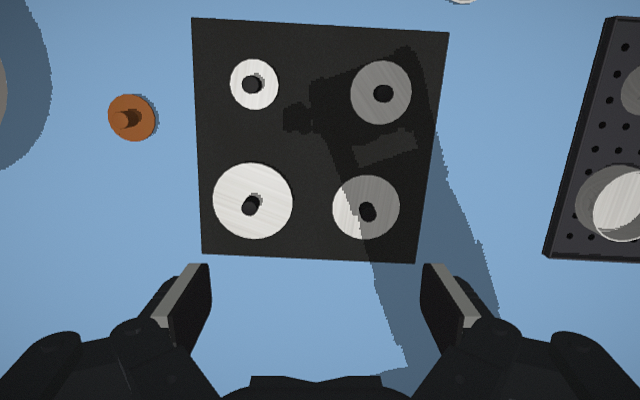

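View pics/wt.png

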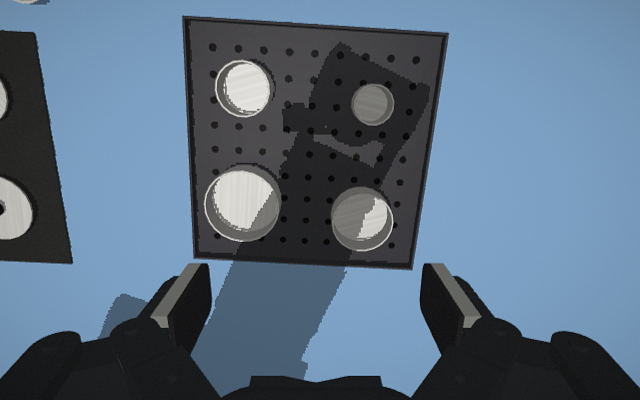

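```bash
python3 - <<'E'
from h import *
import pickle
m=pickle.load(open("pics/wm.pkl","rb")); t=pickle.load(open("pics/wt.pkl","rb")); top=cam("top")
Pm,Pt,Ptop=cloud(m),cloud(t),cloud(top)
print("mat z",[np.median(Pm[v-3:v+4,u-3:u+4,2]).round(1) for u,v in[(310,150),(220,140),(330,40),(310,230)]],"bench",Pm[200,150,2].round(1))
print("tray z",[np.median(Pt[v-3:v+4,u-3:u+4,2]).round(1) for u,v in[(300,70),(220,137),(310,160),(400,60),(300,255)]],"bench",Pt[200,150,2].round(1))
# top: are the arms in the way?
lids=dict(A=(253,84),B=(381,92),D=(253,201),C=(366,207)); ltop=dict(A=(225,202),B=(281,204),D=(220,258),C=(277,259))
dsh=dict(B=(245,88),A=(372,104),D=(243,203),C=(362,219)); dtop=dict(B=(404,198),A=(460,204),D=(403,253),C=(462,260))
dia=dict(A=(52,42),B=(66,56),C=(80,70),D=(94,84))
def comp(mask,uv,close=True):
    if close: mask=cv2.morphologyEx(mask,cv2.MORPH_CLOSE,np.ones((3,3),np.uint8))
    n,l,st,_=cv2.connectedComponentsWithStats(mask,connectivity=8)
    w=14; sub=l[uv[1]-w:uv[1]+w,uv[0]-w:uv[0]+w]; sub=sub[sub>0]; k=np.bincount(sub).argmax()
    cs,_=cv2.findContours((l==k).astype(np.uint8),cv2.RETR_EXTERNAL,cv2.CHAIN_APPROX_NONE); return max(cs,key=cv2.contourArea)
def circ(P):
    A=np.c_[2*P[:,:2],np.ones(len(P))]; x=np.linalg.lstsq(A,(P[:,:2]**2).sum(1),rcond=None)[0]; return x[:2],2*np.sqrt(x[2]+x[:2]@x[:2])
for c,d,nm,th in((m,lids,"wrist",70),(top,ltop,"top",90)):
    g=c["image"].min(2); mk=(g>th).astype(np.uint8)
    for k in "ABCD":
        ct=comp(mk,d[k])[:,0]; P=onz(c,ct+0.0,12); ctr,D=circ(P)
        print("lid",k,nm,ctr.round(1),"dia",D.round(1),dia[k][0])
        # knob
        a=np.array(proj(c,[*ctr,36])[0]); 
for c,Pc,d,nm in((t,Pt,dsh,"wrist"),(top,Ptop,dtop,"top")):
    for k in "ABCD":
        uv=d[k]; w=int(60 if nm=="wrist" else 28)
        sub=Pc[max(0,uv[1]-w):uv[1]+w,uv[0]-w:uv[0]+w].reshape(-1,3); z=sub[:,2]
        for zt in (30,):
            s=sub[(z>zt)&(z<48)]
            r=np.hypot(*(s[:,:2]-onz(c,uv,33)[0][:2]).T); s=s[r<dia[k][1]/2+12]
            if len(s)>8:
                ctr,D=circ(s); print("dish",k,nm,ctr.round(1),"dia",D.round(1),dia[k][1],len(s),np.percentile(s[:,2],90).round(1))
E
```

```text
mat z [np.float64(3.0), np.float64(3.1), np.float64(2.7), np.float64(3.1)] bench -0.2
tray z [np.float64(3.0), np.float64(2.9), np.float64(3.2), np.float64(3.0), np.float64(3.3)] bench 1.0
lid A wrist [607.2 297.3] dia 51.3 52
lid B wrist [598.8 162.1] dia 64.7 66
lid C wrist [469.3 172.6] dia 79.0 80
lid D wrist [476.3 305.5] dia 93.5 94
lid A top [607.3 295.8] dia 52.5 52
lid B top [598.5 160.7] dia 66.8 66
lid C top [468.8 171.1] dia 81.1 80
lid D top [476.3 304.3] dia 94.7 94
dish A wrist [ 588.  -262.5] dia 39.4 42 259 33.8
dish B wrist [ 603.3 -129.1] dia 53.3 56 392 33.8
dish C wrist [ 458.9 -256.1] dia 67.3 70 397 33.8
dish D wrist [ 477.6 -120.8] dia 81.4 84 515 34.0
dish A top [ 588.4 -263.8] dia 39.0 42 33 34.4
dish B top [ 603.4 -130.3] dia 53.2 56 72 34.9
dish C top [ 458.8 -257.2] dia 67.2 70 118 35.0
dish D top [ 477.8 -121.7] dia 81.4 84 116 34.7
```

```bash
python3 - <<'E'
from h import *
def tips():
    c=cam("wrist"); M=np.array(c["mount"]); v,u=np.mgrid[:400,:640]; d=c["depth"]
    P=np.stack([(u-c["cx"])/f(c)*d,(v-c["cy"])/f(c)*d,d],-1)@M[:3,:3].T+M[:3,3]
    s=P[(d>0)&(P[...,1]<60)&(abs(P[...,0])<60)&(abs(P[...,2])<20)]; print(bot.read_state()["grip_width"].round(1),"tips y",np.percentile(s[:,1],[90,97,99,100]).round(1))
tips()
bot.move_gripper(36); tips()
bot.move_gripper(18); tips()
bot.move_gripper(36,30); print(bot.read_state()["clock"])
E
```

```text
Traceback (most recent call last):
AttributeError: 'float' object has no attribute 'round'
```

```bash
python3 - <<'E'
from h import *
def tips():
    c=cam("wrist"); M=np.array(c["mount"]); v,u=np.mgrid[:400,:640]; d=c["depth"]
    P=np.stack([(u-c["cx"])/f(c)*d,(v-c["cy"])/f(c)*d,d],-1)@M[:3,:3].T+M[:3,3]
    s=P[(d>0)&(P[...,1]<60)&(abs(P[...,0])<60)&(abs(P[...,2])<20)]; print(bot.read_state()["grip_width"],"tips y",np.percentile(s[:,1],[90,97,99,100]).round(1))
tips()
bot.move_gripper(36); tips()
bot.move_gripper(18); tips()
bot.move_gripper(36,30); print(bot.read_state()["clock"])
E
```

```text
85.26743327837507 tips y [-12.1  -1.8   2.4   6.7]
36.073842927283856 tips y [-17.8   2.6  10.   18.4]
17.87679662757641 tips y [-18.7   1.7   9.8  19.7]
5.15
```

```bash
cat >> h.py <<'E'
LID=dict(A=(607.2,296.6),B=(598.7,161.4),C=(469.0,171.9),D=(476.3,304.9))
DISH=dict(A=(588.2,-263.1),B=(603.3,-129.7),C=(458.9,-256.7),D=(477.7,-121.2))
def st(msg):
    s=bot.read_state(); print(msg,"t",round(s["clock"],2),"ee",np.round(s["ee_pos"],1),"f",np.round(s["ft_force"],1),"g",round(s["grip_width"],1)); return s
def pick(k):
    x,y=LID[k]; bot.move_to([x,y,120],Q(0)); bot.servo_line([x,y,60],speed=200)
    print("hit",bot.servo_line([x,y,35],speed=80,until_force=8)); st("down")
    bot.move_gripper(10,50); st("gripped"); bot.servo_line([x,y,60],speed=60); bot.servo_line([x,y,115],speed=200); st("lifted")
def place(k,dx=0,dy=0):
    x,y=DISH[k]; x+=dx;y+=dy
    bot.move_to([x,y,115],Q(0)); bot.servo_line([x,y,72],speed=150); st("hover")
    print("hit",bot.servo_line([x,y,56],speed=25,until_force=4)); st("set")
    bot.move_gripper(36); st("rel"); bot.servo_line([x,y,90],speed=100); bot.servo_line([x,y,125],speed=250)
E
python3 - <<'E'
from h import *
pick("A")
x,y=DISH["A"]; bot.move_to([x,y,115],Q(0))
st("over"); cv2.imwrite("pics/wA.png",cam("wrist")["image"])
E
```

```text
hit False
down t 7.98 ee [607.1 296.6  34.7] f [ 1.1 -0.   0.6] g 36.1
gripped t 8.29 ee [607.5 296.8  35.6] f [ 0.7 -1.1  3. ] g 16.0
lifted t 9.28 ee [607.2 296.6 115.2] f [-0.8  0.8 -1.6] g 16.0
over t 11.3 ee [ 588.6 -262.2  115. ] f [-0.1 -0.1 -0.1] g 16.1
```

View pics/wA.png

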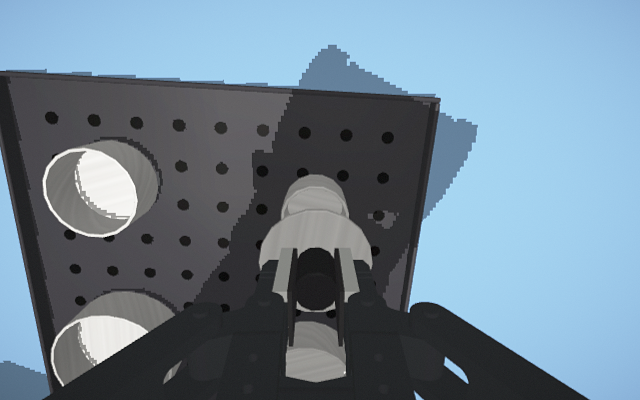

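The lid hangs level from the jaws (knob at about (316,280)), and dish A is straight ahead and below at (315,195). I'll place it now.

```bash
python3 - <<'E'
from h import *
place("A")
st("up"); c=cam("wrist"); cv2.imwrite("pics/wA2.png",c["image"])
E
```

```text
hover t 12.03 ee [ 588.2 -263.1   72.1] f [0.6 0.5 0.1] g 15.9
hit True
set t 12.56 ee [ 588.3 -263.2   59.6] f [-2.6  0.8  6.7] g 15.7
rel t 12.89 ee [ 587.9 -262.9   58.7] f [-0.4 -0.1 -0.4] g 35.8
up t 13.64 ee [ 588.5 -263.3  125.7] f [ 0.4 -0.7  0.4] g 36.1
```

View pics/wA2.png

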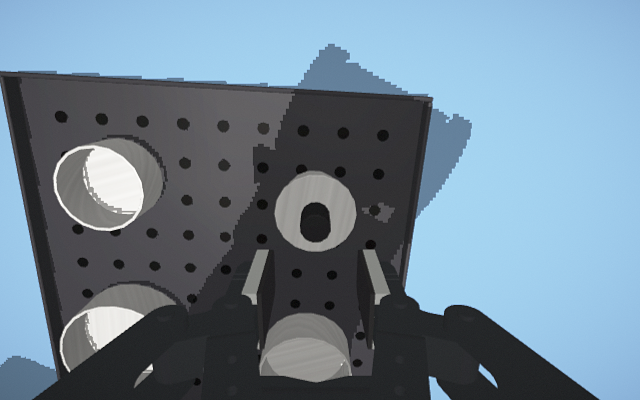

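Lid A lies on its dish, disc at about (315,211) with the knob upright, and contact came at the expected height. On to the other three.

```bash
python3 - <<'E'
from h import *
for k in "BCD":
    print(k); pick(k)
    s=bot.read_state()
    if s["grip_width"]<14: print("MISSED"); break
    place(k)
st("up"); 
E
```

```text
B
hit False
down t 16.17 ee [598.6 161.4  34.7] f [-0.2  0.1 -0.1] g 36.0
gripped t 16.48 ee [599.1 161.5  35.6] f [-0.4  0.2  2.8] g 16.1
lifted t 17.47 ee [598.7 161.4 115.2] f [-0.6 -0.7 -0.8] g 16.1
hover t 19.02 ee [ 603.5 -129.    72.1] f [0.1 0.  0.2] g 15.9
hit True
set t 19.54 ee [ 603.4 -129.8   59.6] f [-1.9  0.6  7.5] g 16.2
rel t 19.87 ee [ 603.  -129.6   58.7] f [-0.2  0.2 -0.9] g 35.8
C
hit False
down t 22.77 ee [469.1 171.9  35.3] f [0.9 0.3 0.5] g 35.7
gripped t 23.08 ee [469.4 172.   35.7] f [-1.7 -0.6  6.9] g 16.3
lifted t 24.07 ee [469.  171.9 115. ] f [-0.7  1.2 -1.1] g 16.1
hover t 26.08 ee [ 459.2 -256.3   72.2] f [-0.3  0.3 -0.6] g 16.3
hit True
set t 26.6 ee [ 459.  -256.8   59.7] f [-0.6  0.2  5.2] g 16.0
rel t 26.93 ee [ 458.6 -256.5   59.2] f [ 0.3 -0.4  0.4] g 35.9
D
hit False
down t 30.62 ee [476.2 304.9  34.7] f [ 0.7 -0.5  0.1] g 35.9
gripped t 30.93 ee [476.6 305.1  35.6] f [-0.8 -0.   4. ] g 16.2
lifted t 31.92 ee [476.3 304.9 115.1] f [-0.6 -0.3 -1.6] g 16.2
hover t 33.92 ee [ 477.9 -120.8   72.2] f [ 0.2  0.6 -1.2] g 16.5
hit True
set t 34.44 ee [ 477.8 -121.2   59.5] f [-1.9  0.2  7.9] g 16.0
rel t 34.77 ee [ 477.4 -121.1   58.9] f [ 0.2  0.2 -0.8] g 36.1
up t 35.52 ee [ 478.  -121.3  125.4] f [-0.   0.4  0.9] g 36.0
```

Now I'll check all four with a high wrist view and the top and side cameras.

```bash
python3 - <<'E'
from h import *
bot.move_to([530,-203,290],Q(0)); bot.dwell(0.3)
c=cam("wrist"); cv2.imwrite("pics/wend.png",c["image"]); 
dia=dict(A=52,B=66,C=80,D=94)
for c,n in((c,"wrist"),(cam("top"),"top"),(cam("side"),"side")):
    P=cloud(c).reshape(-1,3)
    for k in "ABCD":
        x,y=DISH[k]; r=np.hypot(P[:,0]-x,P[:,1]-y)
        if n=="side": print(n,k,"max z",P[r<12,2].max().round(1)); continue
        s=P[(r<dia[k]/2+8)&(P[:,2]>30)&(P[:,2]<42)&(r>11)]
        G=np.c_[s[:,0]-x,s[:,1]-y,np.ones(len(s))]; a=np.linalg.lstsq(G,s[:,2],rcond=None)[0]
        ctr,_=cv2.minEnclosingCircle(s[:,:2].astype(np.float32))[:2]
        kn=P[(r<25)&(P[:,2]>55)&(P[:,2]<66)]
        print(n,k,"disc z",a[2].round(1),"tilt",np.hypot(a[0],a[1]).round(3),"disc off",np.round(np.array(ctr)-[x,y],1),"knob off",(np.median(kn[:,:2],0)-[x,y]).round(1),"ztop",np.percentile(kn[:,2],90).round(1))
st("end")
E
```

```text
wrist A disc z 36.0 tilt 0.001 disc off [-0.4 -1. ] knob off [-0.4 -0.6] ztop 60.9
wrist B disc z 36.0 tilt 0.001 disc off [-0.6 -1.1] knob off [-0.3 -1.8] ztop 61.0
wrist C disc z 36.1 tilt 0.002 disc off [-0.6 -1.1] knob off [ 0.7 -0.5] ztop 60.9
wrist D disc z 36.1 tilt 0.001 disc off [-0.5 -1.3] knob off [ 0.5 -2. ] ztop 60.9
top A disc z 36.5 tilt 0.004 disc off [ 1.  -1.5] knob off [ 0.3 -1.2] ztop 62.0
top B disc z 36.3 tilt 0.004 disc off [-0.2 -2.8] knob off [-1.2 -1.7] ztop 61.6
top C disc z 36.5 tilt 0.006 disc off [ 0.1 -2.6] knob off [ 0.5 -1.3] ztop 61.8
top D disc z 36.3 tilt 0.001 disc off [-0.2 -2.6] knob off [ 0.4 -1.6] ztop 62.3
side A max z 65.9
side B max z 65.2
side C max z 66.0
side D max z 568.4
end t 36.76 ee [ 530.  -202.9  289.8] f [-0.8 -0.1 -0.6] g 36.0
```

View pics/wend.png

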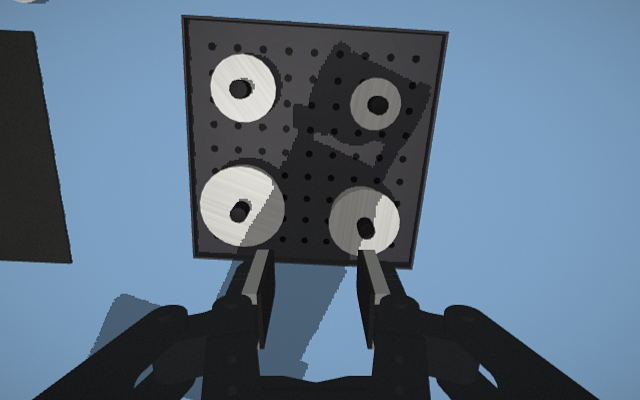

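The picture shows all four lids flat on their dishes at (243,88), (375,104), (242,206) and (364,221). The disc tops are at 36 mm, the home height, and tilt is under 0.01 rad. I'm handing in.

```bash
python3 -c "
from h import *
bot.finish_job(); st('done')"
```

```text
the job is handed in; nothing more can be done
the job is handed in; nothing more can be done
```

I put all four lids on their own dishes and handed the job in at about 37 s on the robot clock; it reports no verdict. I picked each lid up by its knob and lowered it slowly until the force sensor felt contact. All four touched down at the expected height.

**Lid checks:** In the last wrist and top camera views, the disc tops stand at 36.0–36.5 mm against 36 mm when home. Tilt is at most 0.006 rad, and the lids are within about 3 mm of the dish centres I measured at the start. The gripper was open and clear of everything.

**What I did not confirm:**
- **Dishes:** I did not re-measure their positions under the lids. That they stayed put is inferred from the seated height and centring.
- **Covered dish and spoon:** I did not re-measure these either. The arm did not work near them.
- **Readings that disagreed:** The wrist and top cameras differ by about 1–1.5 mm in y. The side camera's maximum heights were unusable: at dish D the value (568 mm) is most likely the arm in view, and the others read 65–66 mm against about 60 mm expected.

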